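# Lock the polishing bowl, load the ring and screw the cap home

### The job

Get the small grey polishing machine on the side table ready to run. First lock its white bowl, which is only set into the socket: push it down against the spring, twist it clockwise to the stop and let it rise into its notches. Then put the brass ring into the bowl, set the black screw cap on the neck, find the thread by turning the cap backward until it drops, and screw it clockwise until it sits fully down on the rim. The bowl must stay locked; do not shift the jar, the mould block or the pliers that lie near.

Things in the scene. Friction and masses are not known exactly. Their poses are not given: they have to be found in the camera images.
- polisher: Grey polishing machine, fixed, housing 126x120x34 mm, switch panel on its -x side. Origin: centre of its foot, z up. On its top a round dark steel collar, 84 mm outside, 62 mm inside, upper edge 62 mm above the foot: the bayonet socket that the bowl stands in. Three entry slots lead down, then 40 deg clockwise (from above) under the collar to three notches.
- bowl: White round bowl, loose; body 59 mm across and 50 mm tall, then a threaded neck (see bowl_mouth). Origin: centre of its underside. It starts 50 mm above the polisher's foot, yawed 40 deg anticlockwise from locked, three lugs in the slots. Grip the body 30 to 45 mm up; push down 8.5 to 10 mm, turn 40 deg clockwise, let go. Locked: 49 mm above the foot, its x axis along the polisher's x.
- socket_spring (a joint): Sprung steel floor of the socket, under the bowl. Value: metres pushed down, 0 (up) to 0.0105. It pushes up with 15 N at 0 and 0.8 N more per mm. The notches are 6 mm deep: pressing the locked bowl down by that much (over about 18 N) while turning it anticlockwise unlocks it, so do not press hard on the cap while turning it back.
- bowl_mouth (a point): Centre of the bowl's rim, 83.5 mm above its underside. Mouth 39 mm wide; neck tapered, 46 mm across, 55 over its three right-hand threads, 120 deg apart. Each runs clockwise and down from an open start to an upright stop rib. A cap standing on the threads is blocked clockwise by the ribs; turned anticlockwise, at most 120 deg, its lugs drop 10 mm into the starts, where the ribs stop it.
- cap: Black fluted screw cap, 64 mm across, 35 mm tall, lying open side down. Origin: centre of its lower edge. Three small lugs inside, not seen from outside. Height of the origin above the bowl's underside: 69.5 mm standing on the threads (75.5 on the ribs), 59.5 dropped into the starts, 52 fully home. From the drop to home: 78 to 92 deg clockwise, sinking 1 mm per 8 deg.
- ring: Plain cast brass finger ring lying flat on the wooden bench, near the files and the grooved wooden bench pin; 26 mm outside, 19 mm inside, 9 mm tall. Origin: centre of its underside. It may be let fall into the bowl from just above the mouth. Between bench and side table stands a pillar (x over 0.70 m, y -0.12 to 0.05): swing across on the robot's side of it.
- oil_jar: Small lidded jar, 41 mm across, 54 mm tall, black lid, loose on the side table; leave alone. Origin: centre of its underside.
- mould_block: Brass mould block 65x68x36 mm, loose on the side table; leave alone. Origin: centre of its underside.
- flat_pliers: Pliers with blue handles, 121x111x11 mm, loose on the side table; leave alone. Origin: centre of their underside.
Not all that is in view belongs to the job. Several things look just like the cap: the one meant starts farthest to the robot's left.

How it is judged:
By the outcome, as a careful person would: the job done as asked, in the order asked, and still so for the second after the job is handed in, with the robot touching nothing.
It also fails if it takes over 72 s, if anything falls off the work surface, if the arm or the gripper's body presses on something with over 40 N, if the wrist force passes 120 N, or if a joint passes its speed limit or range.

### The arm

A 7-joint arm with a two-finger parallel gripper is mounted at the origin on a cart in front of the work surface, level with it; the furniture and walls round the work are solid. World frame = base frame: x ahead of the robot, y to its left, z up, the work surface at z = 0. Lengths are in m, angles in degrees, forces in N, time in s.
With the tool pointing down it reaches from about 0.425 to 0.875 m from the base axis. Payload 4.7 kg.
Tool frame: the origin (TCP) lies on the centre line of the jaws, within the pads' length; the fingertips stand 14 mm ahead of it and the grasp point (between the pads) lies 5 mm behind it; z points along the fingers, y is the line along which they close (so a half turn about z gives the same grasp; the last joint's range is limited). The gripper opens to 87 mm and grips with 3 to 60 N. Pads are 19 mm wide; open, the fingers measure 117 mm over their backs; the gripper's body (75 mm by 190 mm) begins 51 mm behind the grasp point.
Start: joints at [66.583, 18.392, -4.016, 83.108, 1.295, 78.541, -3.26], TCP at [0.267, -0.593, 0.237] pointing down, gripper open.
Joint ranges: [-163.93, 163.93], [-17.29, 119.83], [-79.2, 71.16], [3.27, 140.29], [-89.18, 269.18], [5.43, 117.66], [-154.24, 154.24]. Speed limits (degrees/s): [147.25, 147.25, 180, 180, 180, 180, 180].

### API

Orientations are given as [roll, pitch, yaw] about the fixed x, y, z axes, in that order (R = Rz(yaw) Ry(pitch) Rx(roll)).
In Python, from cell import env gives the robot as it stands.
- The arm moves only by the tool jog_arm, never from a script. Its argument "motion" is a list that holds one entry, the list of rows, each a list of 7 numbers: the shift along the tool's x, y, z in units of 0.1 m (1.0 is 0.1 m), then the turn, a rotation vector about the tool's x, y, z in units of 180 degrees (1.0 is 180 degrees), then the closure, from 0 (fully open) to 1 (shut). A call has 1 to 5 rows; each row is the pose to reach, as a shift and turn from the pose commanded when the call began, along the tool's axes at that moment, turning the shorter way round; what a row does not reach only later rows make up. A row lasts 1/10 s, in which the tool goes at most 50 mm and 8.59 degrees, less where a joint would pass 70% of its speed; a pose out of reach is approached as far as the arm can. A call with a number of a shift or a turn outside -1 to 1 is refused whole. A call with a gripper value outside its range is refused whole. The fingers move at their own pace and stop on an object; "grip_force" is the grip in N (left out, the last holds). Time passes only in rows, so rows that repeat a pose let the fingers close. It gives the time, the measured TCP pose, the force, the opening and the grip force at its end, in the units of the state.
- env.get_obs(): the state, without advancing time (a new reading comes with each control period).
- env.read_camera(name): name is "scene" or "top" or "wrist"; returns (picture, depth): 480x640x3 uint8, red, green, blue; 480x640 float32, m along the optical axis (not along the pixel's ray), 0 where there is no reading.
- env.camera_info(name): a dict with "camera_matrix" (3x3 intrinsics, pixels), "origin" and "orientation" of the camera in the world; the wrist camera has in their place "mount" (4x4, takes a point from camera to tool coordinates, whose origin is the TCP and whose axes are the flange's). Camera axes: x right, y down, z forward; pixel columns grow to the right and rows downward; lengths in m; the calibration is good to about 2 mm. The wrist camera is an equidistant fisheye: a pixel r from the principal point sees the ray r / f radians off the axis. A picture is of the moment at which its call begins: read the wrist's pose just before it. camera_info takes no time and is no camera call.
- env.sign_off(): hands the job in; it is judged then, once.
The state is a dict: "time_s": time; "qpos": joint angles; "joint_velocities": joint speeds; "effort": joint torques, N m; "tool_pos": TCP position; "tool_rot": TCP orientation; "force": force on the tool from outside, world axes, zero at the start; "wrist_torque": the same for the moment, N m; "grip_width": finger opening in m; "grasp_force": force on a finger pad.
Only numpy, scipy, OpenCV 4.12 (cv2) and the standard library are available. Lean on these libraries where they do the work, as an engineer would, in place of code of your own. Each camera call takes 0.05 s, during which the arm holds its last target. There are 200 camera calls.

## Working session

There is one attempt and no reset: what is moved stays moved. The work goes in short steps, Python scripts to look and compute and a tool call to move; the robot and the scene stay as the last step left them, time stands still between calls to the robot, and variables do not carry over. Pictures are saved under pics/ and viewed, at most 10 in all, crops included, and the job is handed in when it is done.

Besides the shell and the picture viewer there is one more tool, called after ">>>" as name(argument=value, ...) on one line, values as JSON. jog_arm: Moves the arm, as the interface text tells. Shifts and turns lie within -1 to 1; 1 stands for 0.1 m of shift or 180 degrees of turn. Its arguments: {"type":"object","properties":{"motion":{"type":"array","items":{"type":"array","items":{"type":"array","items":{"type":"number"}}}},"grip_force":{"type":"number"}},"required":["motion"]}

```bash
ls; mkdir -p pics; python3 - <<'E'
from cell import env
import cv2,numpy as np
o=env.get_obs();print({k:np.round(v,3).tolist() for k,v in o.items()})
for n in("scene","top"):
    p,d=env.read_camera(n);cv2.imwrite(f"pics/{n}0.png",p[:,:,::-1]);np.save(f"pics/{n}0.npy",d);print(n,env.camera_info(n))
print(env.camera_info("wrist"))
E
```

```text
pics
{'time_s': 0.0, 'qpos': [66.585, 18.441, -4.017, 83.175, 1.294, 78.543, -3.26], 'joint_velocities': [-0.051, -0.062, 0.047, -0.069, -0.055, -0.048, -0.106], 'effort': [0.0, -49.129, -0.404, -31.253, -0.064, 0.044, 0.0], 'tool_pos': [0.266, -0.592, 0.235], 'tool_rot': [-179.886, 0.004, 24.225], 'force': [0.363, -1.001, 0.609], 'wrist_torque': [0.04, 0.018, 0.024], 'grasp_force': 0.0, 'grip_width': 0.087}
scene {'camera_matrix': array([[440.22267933,   0.        , 315.65953394],
       [  0.        , 440.22267933, 243.1398712 ],
       [  0.        ,   0.        ,   1.        ]]), 'origin': array([-0.01696755, -1.13163593,  0.77021511]), 'orientation': array([-121.70049343,    1.02117731,  -27.10551966])}
top {'camera_matrix': array([[489.4428401 ,   0.        , 317.59238416],
       [  0.        , 489.4428401 , 237.51617155],
       [  0.        ,   0.        ,   1.        ]]), 'origin': array([ 0.26486489, -0.16945621,  1.49452042]), 'orientation': array([-171.49563125,   -0.25812415,  -89.95212753])}
{'camera_matrix': array([[371.64829954,   0.        , 324.91191466],
       [  0.        , 371.64829954, 241.60530264],
       [  0.        ,   0.        ,   1.        ]]), 'mount': array([[ 5.37878071e-04, -9.62471123e-01, -2.71383581e-01,
         7.39090389e-02],
       [ 9.99999688e-01,  3.60578824e-04,  7.03178861e-04,
        -6.65557965e-04],
       [-5.78934175e-04, -2.71383875e-01,  9.62471016e-01,
        -1.47326437e-01],
       [ 0.00000000e+00,  0.00000000e+00,  0.00000000e+00,
         1.00000000e+00]])}
```

View pics/scene0.png

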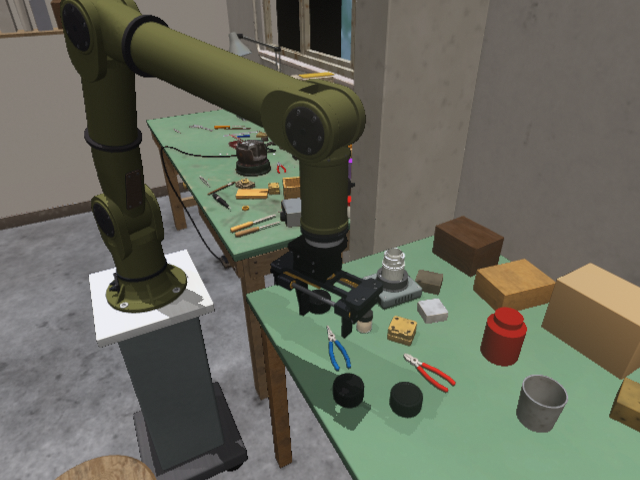

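View pics/top0.png

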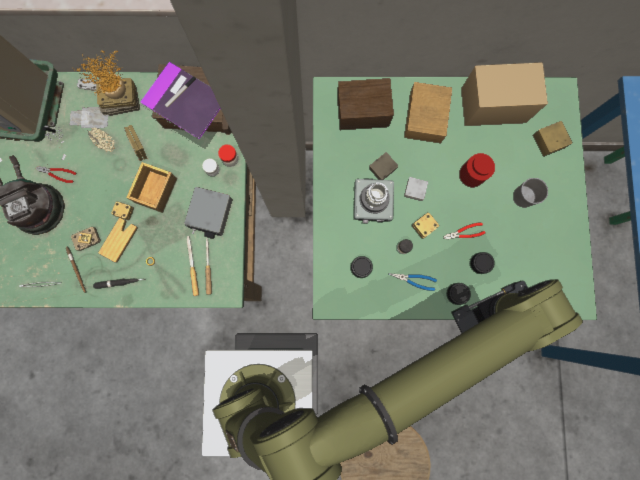

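The top view shows the polisher with its bowl at (375,197), the target cap (leftmost of three) at (361,267), the jar at (405,246), the mould block at (425,225), the blue pliers at (414,281) and the ring at (151,261). The other caps are at (482,263) and (458,293).

```bash
cat > h.py <<'E'
import cv2,numpy as np
from scipy.spatial.transform import Rotation as R
from cell import env
def cloud(n,d):
    c=env.camera_info(n);K=c["camera_matrix"];v,u=np.mgrid[:480,:640]
    P=np.dstack([(u-K[0,2])/K[0,0]*d,(v-K[1,2])/K[1,1]*d,d])
    return P@R.from_euler("xyz",c["orientation"],degrees=True).as_matrix().T+c["origin"]
def tool():
    o=env.get_obs();return np.array(o["tool_pos"]),R.from_euler("xyz",o["tool_rot"],degrees=True),o
def wristpix(pts,T):
    """project world pts with wrist pose T=(p,R)"""
    c=env.camera_info("wrist");K=c["camera_matrix"];M=c["mount"]
    q=(np.atleast_2d(pts)-T[0])@T[1].as_matrix();q=(q-M[:3,3])@M[:3,:3]
    rr=np.hypot(q[:,0],q[:,1]);th=np.arctan2(rr,q[:,2])
    return K[:2,2]+K[0,0]*th[:,None]*q[:,:2]/rr[:,None]
def wristray(px,T,z):
    """pixel -> world point on plane z"""
    c=env.camera_info("wrist");K=c["camera_matrix"];M=c["mount"]
    e=(np.atleast_2d(px)-K[:2,2])/K[0,0];th=np.linalg.norm(e,axis=1,keepdims=True)
    ray=np.hstack([e/th*np.sin(th),np.cos(th)])@M[:3,:3].T@T[1].as_matrix().T
    o=T[0]+T[1].as_matrix()@M[:3,3]
    return o+ray*((z-o[2])/ray[:,2])[:,None]
E
python3 - <<'E'
from h import *
d=np.load("pics/top0.npy");P=cloud("top",d);img=cv2.imread("pics/top0.png")
def box(n,u0,u1,v0,v1,z0,z1):
    q=P[v0:v1,u0:u1].reshape(-1,3);q=q[(q[:,2]>z0)&(q[:,2]<z1)]
    if len(q)<3: print(n,len(q));return
    print(n,len(q),"med",q.mean(0).round(4),"mid",((q.min(0)+q.max(0))/2).round(4),"ext",np.ptp(q,0).round(3),"zmax",q[:,2].max().round(4))
    r=cv2.minAreaRect((q[:,:2]*1000).astype(np.float32));print("   rect",np.round(r[0],1),np.round(r[1],1),round(r[2],1))
print("table z",np.median(P[290:310,330:400,2]),"bench",np.median(P[270:300,215:235,2]))
box("cap",345,378,250,285,.028,.06)
box("cap_all",345,378,250,285,.01,.06)
box("housing",345,400,170,230,.022,.045)
box("collar",345,400,170,230,.054,.068)
box("bowl",345,400,170,230,.085,.105)
box("rim",345,400,170,230,.125,.15)
box("jar",395,417,236,257,.04,.07)
box("mould",408,442,208,242,.025,.05)
box("pliers",385,440,268,295,.004,.03)
box("ring",143,160,252,270,.004,.03)
c=np.hstack([cv2.resize(img[160:300,335:445],None,fx=4,fy=4,interpolation=3),cv2.resize(cv2.resize(img[235:285,126:176],None,fx=7,fy=7,interpolation=3),(350,560))])
cv2.imwrite("pics/c1.png",c)
S=cloud("scene",np.load("pics/scene0.npy"))
for u,v in[(393,252),(400,290)]:print(S[v,u])
E
```

```text
table z 0.0012469079553729667 bench 0.0010429064915671304
cap 363 med [ 0.3964 -0.3072  0.0352] mid [ 0.3958 -0.3073  0.0358] ext [0.064 0.063 0.015] zmax 0.0435
   rect [ 396.6 -307.3] [63.6 62.5] 19.1
cap_all 386 med [ 0.3958 -0.3067  0.0342] mid [ 0.3996 -0.3131  0.0268] ext [0.079 0.075 0.033] zmax 0.0435
   rect [ 401.1 -309.2] [63.5 75.9] 62.1
housing 1089 med [ 0.6045 -0.3471  0.0342] mid [ 0.6138 -0.3475  0.0332] ext [0.163 0.122 0.022] zmax 0.0442
   rect [ 613.6 -347.5] [120.4 163.5] 89.1
collar 281 med [ 0.5965 -0.3451  0.0611] mid [ 0.6037 -0.3477  0.061 ] ext [0.084 0.084 0.014] zmax 0.0678
   rect [ 600.9 -345.6] [83.3 77.2] 55.3
bowl 67 med [ 0.593 -0.341  0.099] mid [ 0.5988 -0.3469  0.0949] ext [0.05  0.057 0.02 ] zmax 0.1047
   rect [ 598.8 -346.9] [50.1 56.6] 2.5
rim 115 med [ 0.6024 -0.3476  0.1304] mid [ 0.6041 -0.3466  0.1329] ext [0.054 0.054 0.015] zmax 0.1407
   rect [ 603.3 -347.8] [53.9 51.4] 56.6
jar 156 med [ 0.4562 -0.4365  0.0546] mid [ 0.4568 -0.4372  0.0521] ext [0.04  0.04  0.023] zmax 0.0637
   rect [ 456.5 -436.9] [37.7 39.9] 44.6
mould 361 med [ 0.5233 -0.5033  0.0365] mid [ 0.5236 -0.5034  0.0357] ext [0.072 0.075 0.021] zmax 0.0465
   rect [ 523.9 -504.2] [54.8 60.9] 36.9
pliers 512 med [ 0.3555 -0.468   0.0083] mid [ 0.3546 -0.4631  0.012 ] ext [0.079 0.166 0.016] zmax 0.0199
   rect [ 354.5 -463.1] [ 79.  165.7] 0.0
ring 76 med [0.4163 0.3328 0.0074] mid [0.4159 0.332  0.0097] ext [0.053 0.05  0.011] zmax 0.0153
   rect [416.2 332.2] [52.9 49.5] 1.2
[ 0.61610716 -0.32945912  0.11917568]
[ 0.60277953 -0.3905467   0.03615717]
```

View pics/c1.png

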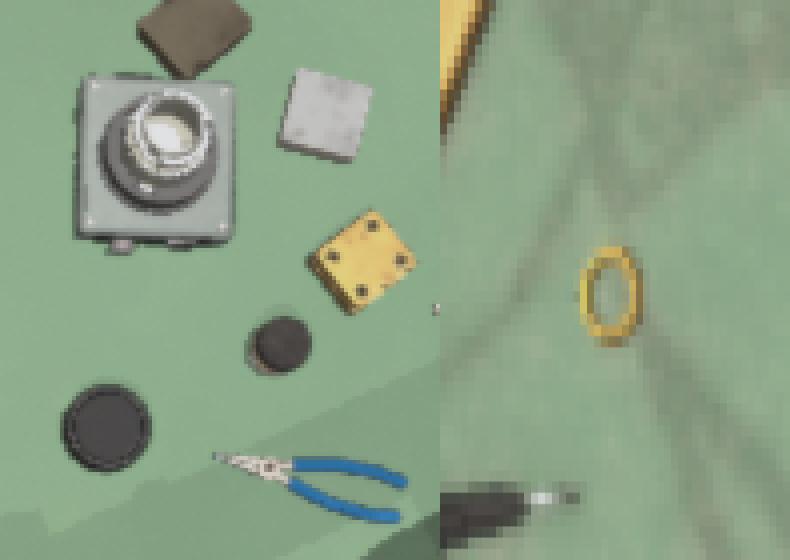

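The crop shows the housing nearly square to the world axes, and the cap, jar, mould block and pliers are well apart. The ring is at about (150,261) in the full top picture.

>>> jog_arm(motion=[[[1.0,-0.2,0,0,0,-0.2,0],[1.0,-0.2,0,0,0,-0.2,0],[1.0,-0.2,0,0,0,-0.2,0],[1.0,-0.2,0,0,0,-0.2,0],[1.0,-0.2,0,0,0,-0.2,0]]])

```text
time_s: 0.6
tool_pos: [0.3499, -0.533, 0.236]
tool_rot: [-179.9, -0.0, 60.4]
force: [1.4, -0.8, 0.8]
grip_width: 0.0871
grasp_force: 0.0
```

>>> jog_arm(motion=[[[1.0,0.5,0,0,0,-0.1654,0],[1.0,0.5,0,0,0,-0.1654,0],[1.0,0.5,0,0,0,-0.1654,0],[1.0,0.5,0,0,0,-0.1654,0]]])

```text
time_s: 1.0
tool_pos: [0.4459, -0.4685, 0.2362]
tool_rot: [179.9, -0.1, 90.4]
force: [0.9, 0.3, -0.9]
grip_width: 0.0869
grasp_force: 0.0
```

>>> jog_arm(motion=[[[0.62,0.8,0,0,0,0,0],[0.62,0.8,0,0,0,0,0],[0.62,0.8,0,0,0,0,0]]])

```text
time_s: 1.3
tool_pos: [0.5293, -0.4015, 0.2362]
tool_rot: [179.8, -0.3, 90.5]
force: [0.2, 0.9, 0.5]
grip_width: 0.0872
grasp_force: 0.0
```

>>> jog_arm(motion=[[[0.62,0.8,0,0,0,0,0],[0.62,0.8,0,0,0,0,0],[0.62,0.8,0,0,0,0,0]]])

```text
time_s: 1.6
tool_pos: [0.6085, -0.3388, 0.2358]
tool_rot: [179.8, -0.4, 90.5]
force: [0.1, 2.0, 0.8]
grip_width: 0.0871
grasp_force: 0.0
```

```bash
python3 - <<'E'
from h import *
import pickle
T=tool();p,d=env.read_camera("wrist");print(T[2]["time_s"],T[0],T[2]["tool_rot"],T[2]["qpos"],T[2]["force"])
pickle.dump((T[0],T[2]["tool_rot"]),open("pics/w1.pkl","wb"));np.save("pics/w1.npy",d)
p=p[:,:,::-1].copy()
for c in[(.6035,-.3475)]:
  a=np.linspace(0,2*np.pi,60)
  for r,z in[(.0275,.1335),(.042,.062)]:
    for q in wristpix(np.c_[c[0]+r*np.cos(a),c[1]+r*np.sin(a),a*0+z],T):cv2.circle(p,tuple(np.int32(q)),1,(0,0,255),-1)
cv2.imwrite("pics/w1.png",p)
E
```

```text
1.6 [ 0.60845126 -0.33875698  0.23579036] [179.80839766  -0.37230972  90.49888382] [ 43.1330998   25.75382059 -22.7960448   74.96109325   9.38716587
  81.14829712  21.4460932 ] [0.14757724 2.00796356 0.80198536]
```

View pics/w1.png

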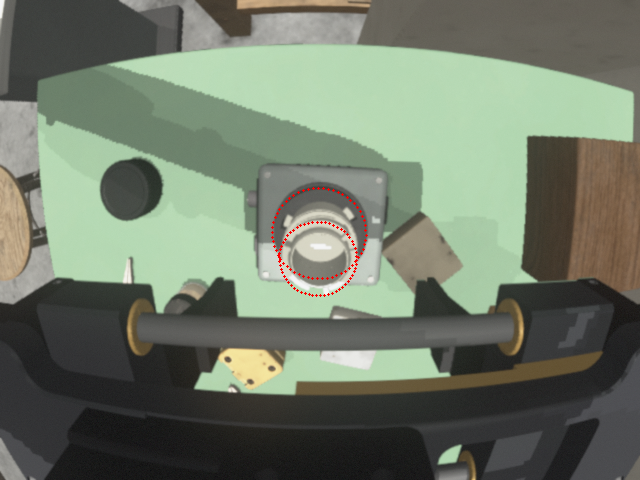

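The overlay circles land on the rim (about 319,258) and the collar (about 319,233), so the bowl position holds. The arm was still settling, so I'll read the settled pose and measure from wrist depth.

```bash
cat >> h.py <<'E'
def wcloud(d,T):
    c=env.camera_info("wrist");K=c["camera_matrix"];M=c["mount"];v,u=np.mgrid[:480,:640]
    e=(np.dstack([u,v])-K[:2,2])/K[0,0];th=np.linalg.norm(e,axis=2)+1e-9
    P=np.dstack([e*(np.tan(th)/th)[...,None]*d[...,None],d])
    return (P@M[:3,:3].T+M[:3,3])@T[1].as_matrix().T+T[0]
def circ(xy):
    A=np.c_[2*xy,np.ones(len(xy))];s=np.linalg.lstsq(A,(xy**2).sum(1),rcond=None)[0]
    return s[:2].round(4),round(float(np.sqrt(s[2]+s[0]**2+s[1]**2)),4)
def fit(P,c,z0,z1,r0,r1):
    q=P.reshape(-1,3);q=q[(q[:,2]>z0)&(q[:,2]<z1)];r=np.hypot(*(q[:,:2]-c).T);q=q[(r>r0)&(r<r1)]
    return len(q),circ(q[:,:2]),q[:,2].mean().round(4)
E
python3 - <<'E'
from h import *
o=env.get_obs();print("before",o["time_s"],o["tool_pos"],o["joint_velocities"])
env.read_camera("wrist");env.read_camera("wrist")
T=tool();p,d=env.read_camera("wrist");np.save("pics/w2.npy",d);print(T[0],T[2]["tool_rot"],T[2]["joint_velocities"])
P=wcloud(d,T);c=np.array([.6035,-.3475])
q=P[100:300,200:420].reshape(-1,3)
print(np.histogram(q[:,2],np.arange(-.01,.15,.005)))
top=q[(q[:,2]>.128)&(q[:,2]<.14)];print("rimtop",len(top),top.mean(0),circ(top[:,:2]))
h=q[(q[:,2]>.029)&(q[:,2]<.039)];r=cv2.minAreaRect((h[:,:2]*1000).astype(np.float32));print("housing",r)
col=q[(q[:,2]>.058)&(q[:,2]<.066)];print("collar",circ(col[:,:2]),((col.min(0)+col.max(0))/2),np.ptp(col,0))
b=q[(q[:,2]>.07)&(q[:,2]<.095)];print("body side",len(b),circ(b[:,:2]))
E
```

```text
before 1.65 [ 0.60582043 -0.3424754   0.23574655] [ 3.14117202 -1.04540552  3.60130929  0.71272727  2.36591116  0.56865435
  1.29917029]
[ 0.60222186 -0.34804259  0.23590656] [-1.79917163e+02  2.07297612e-02  8.99136962e+01] [ 1.6623884  -0.51191271  1.4176946   0.30564145  0.34063077 -0.00910608
  0.3773004 ]
(array([    0, 22197,  3922,   102,    98,   119,   205,   810,  7497,
         774,    49,    45,  1218,   384,  1750,   115,    78,    43,
          45,    23,    18,   546,   147,   160,   345,   201,  1095,
         519,   616,     1,     0]), array([-0.01 , -0.005,  0.   ,  0.005,  0.01 ,  0.015,  0.02 ,  0.025,
        0.03 ,  0.035,  0.04 ,  0.045,  0.05 ,  0.055,  0.06 ,  0.065,
        0.07 ,  0.075,  0.08 ,  0.085,  0.09 ,  0.095,  0.1  ,  0.105,
        0.11 ,  0.115,  0.12 ,  0.125,  0.13 ,  0.135,  0.14 ,  0.145]))
rimtop 944 [ 0.60352154 -0.34571374  0.13086861] (array([ 0.604 , -0.3476]), 0.0213)
housing ((578.8340454101562, -352.6058349609375), (232.26849365234375, 135.47894287109375), 4.407281875610352)
collar (array([ 0.6041, -0.3466]), 0.0362) [ 0.60461925 -0.34075583  0.0619983 ] [0.08342123 0.07040758 0.00797372]
body side 207 (array([ 0.6041, -0.3468]), 0.0284)
```

>>> jog_arm(motion=[[[0.007,0.015,0.7,0,0,0,0],[0.007,0.015,0.7,0,0,0,0],[0.007,0.015,0.7,0,0,0,0]]])

```text
time_s: 2.1
tool_pos: [0.6002, -0.3482, 0.1622]
tool_rot: [-179.6, -0.1, 89.8]
force: [-0.8, -0.9, -0.0]
grip_width: 0.0872
grasp_force: 0.0
```

>>> jog_arm(motion=[[[0,0,0.5,0,0,0,0],[0,0,0.78,0,0,0,0],[0,0,0.78,0,0,0,0],[0,0,0.78,0,0,0,0],[0,0,0.78,0,0,0,0]]])

```text
time_s: 2.6
tool_pos: [0.6058, -0.3484, 0.0921]
tool_rot: [179.7, 0.2, 89.9]
force: [0.0, -0.0, 0.7]
grip_width: 0.087
grasp_force: 0.0
```

>>> jog_arm(motion=[[[0,0,0,0,0,0,1],[0,0,0,0,0,0,1],[0,0,0,0,0,0,1],[0,0,0,0,0,0,1],[0,0,0,0,0,0,1]]], grip_force=50)

```text
time_s: 3.1
tool_pos: [0.6044, -0.3469, 0.0889]
tool_rot: [180.0, 0.0, 90.0]
force: [-0.1, 0.1, 1.6]
grip_width: 0.0585
grasp_force: 49.9
```

Gripped at 58.5 mm, level and centred. Pushing down next.

>>> jog_arm(motion=[[[0,0,0.05,0,0,0,1],[0,0,0.1,0,0,0,1],[0,0,0.1,0,0,0,1],[0,0,0.1,0,0,0,1],[0,0,0.1,0,0,0,1]]])

```text
time_s: 3.6
tool_pos: [0.6045, -0.347, 0.0827]
tool_rot: [180.0, 0.1, 90.0]
force: [-6.4, 3.2, 18.0]
grip_width: 0.0582
grasp_force: 49.8
```

>>> jog_arm(motion=[[[0,0,0.033,0,0,0,1],[0,0,0.033,0,0,0,1],[0,0,0.033,0,0,0,1],[0,0,0.033,0,0,0,1],[0,0,0.033,0,0,0,1]]])

```text
time_s: 4.1
tool_pos: [0.6045, -0.347, 0.08]
tool_rot: [180.0, 0.1, 90.0]
force: [-7.6, 3.0, 20.3]
grip_width: 0.0587
grasp_force: 49.7
```

>>> jog_arm(motion=[[[0,0,0.004,0,0,0.03,1],[0,0,0.004,0,0,0.06,1],[0,0,0.004,0,0,0.09,1],[0,0,0.004,0,0,0.12,1],[0,0,0.004,0,0,0.15,1]]])

```text
time_s: 4.6
tool_pos: [0.6063, -0.3467, 0.0803]
tool_rot: [179.7, -0.0, 62.9]
force: [-4.7, 3.2, 19.8]
grip_width: 0.0583
grasp_force: 49.7
```

>>> jog_arm(motion=[[[0,0,0,0,0,0.025,1],[0,0,0,0,0,0.05,1],[0,0,0,0,0,0.075,1],[0,0,0,0,0,0.075,1],[0,0,0,0,0,0.075,1]]])

```text
time_s: 5.1
tool_pos: [0.6067, -0.3474, 0.0806]
tool_rot: [179.7, -0.1, 49.5]
force: [-2.5, 2.2, 18.8]
grip_width: 0.0584
grasp_force: 49.8
```

```bash
python3 -c "
from h import *
o=env.get_obs();print({k:np.round(v,3).tolist() for k,v in o.items()})"
```

```text
{'time_s': 5.1, 'qpos': [37.629, 30.657, -13.711, 85.08, 7.682, 64.822, -17.966], 'joint_velocities': [0.308, 0.146, -0.18, -0.118, 0.007, 0.041, 0.132], 'effort': [0.141, -44.544, -2.042, -22.356, 0.363, -1.736, 0.11], 'tool_pos': [0.607, -0.347, 0.081], 'tool_rot': [179.651, -0.085, 49.499], 'force': [-2.481, 2.17, 18.796], 'wrist_torque': [0.774, 0.965, -0.1], 'grasp_force': 49.758, 'grip_width': 0.058}
```

>>> jog_arm(motion=[[[0,0,0.006,0,0,0.015,1],[0,0,0.006,0,0,0.03,1],[0,0,0.006,0,0,0.03,1],[0,0,0.006,0,0,0.03,1]]])

```text
time_s: 5.5
tool_pos: [0.6066, -0.3471, 0.0803]
tool_rot: [179.7, -0.0, 44.4]
force: [-4.6, 2.4, 21.9]
grip_width: 0.0586
grasp_force: 49.9
```

```bash
python3 -c "
from h import *
o=env.get_obs();print({k:np.round(v,3).tolist() for k,v in o.items() if k in('tool_pos','tool_rot','force','wrist_torque')})"
```

```text
{'tool_pos': [0.607, -0.347, 0.08], 'tool_rot': [179.661, -0.037, 44.383], 'force': [-4.601, 2.351, 21.941], 'wrist_torque': [0.692, 1.303, 1.512]}
```

>>> jog_arm(motion=[[[0,0,-0.03,0,0,-0.006,1],[0,0,-0.06,0,0,-0.006,1],[0,0,-0.09,0,0,-0.006,1],[0,0,-0.12,0,0,-0.006,1],[0,0,-0.12,0,0,-0.006,1]]])

```text
time_s: 6.0
tool_pos: [0.6063, -0.347, 0.0878]
tool_rot: [179.8, -0.1, 45.3]
force: [3.2, 0.3, 4.8]
grip_width: 0.0585
grasp_force: 50.0
```

>>> jog_arm(motion=[[[0,0,0,0,0,0,1],[0,0,0,0,0,0,1],[0,0,0,0,0,0,1]]])

```text
time_s: 6.3
tool_pos: [0.6063, -0.347, 0.0878]
tool_rot: [179.8, -0.1, 45.3]
force: [3.5, -0.8, 5.9]
grip_width: 0.0583
grasp_force: 50.0
```

```bash
python3 -c "
from h import *
o=env.get_obs();print({k:np.round(v,3).tolist() for k,v in o.items() if k in('tool_pos','tool_rot','force','wrist_torque')})"
```

```text
{'tool_pos': [0.606, -0.347, 0.088], 'tool_rot': [179.761, -0.106, 45.251], 'force': [3.482, -0.8, 5.889], 'wrist_torque': [-0.107, -0.92, 0.537]}
```

>>> jog_arm(motion=[[[0,0,-0.05,0,0,0,1],[0,0,-0.05,0,0,0,1],[0,0,-0.05,0,0,0,1]]])

```text
time_s: 6.6
tool_pos: [0.6063, -0.347, 0.088]
tool_rot: [179.8, -0.1, 45.3]
force: [12.0, -5.3, -13.8]
grip_width: 0.0583
grasp_force: 50.1
```

>>> jog_arm(motion=[[[0,0,0,0,0,-0.03,1],[0,0,0,0,0,-0.03,1],[0,0,0,0,0,-0.03,1]]])

```text
time_s: 6.9
tool_pos: [0.6051, -0.3466, 0.0879]
tool_rot: [180.0, -0.1, 50.5]
force: [8.8, -3.3, -11.6]
grip_width: 0.0584
grasp_force: 50.1
```

```bash
python3 -c "
from h import *
o=env.get_obs();print({k:np.round(v,3).tolist() for k,v in o.items() if k in('tool_pos','tool_rot','force','wrist_torque')})"
```

```text
{'tool_pos': [0.605, -0.347, 0.088], 'tool_rot': [179.975, -0.106, 50.521], 'force': [8.764, -3.296, -11.643], 'wrist_torque': [-0.82, -2.334, -0.138]}
```

Bowl locked: it holds against an upward pull. Now over to the ring.

>>> jog_arm(motion=[[[0,0,0.05,0,0,0,0],[0,0,0.05,0,0,0,0],[0,0,0.05,0,0,0,0],[0,0,0.05,0,0,0,0]]])

```text
time_s: 7.3
tool_pos: [0.6036, -0.347, 0.086]
tool_rot: [-179.9, 0.0, 50.5]
force: [0.1, 0.6, -0.3]
grip_width: 0.0817
grasp_force: 0.0
```

>>> jog_arm(motion=[[[0,0,-0.3,0,0,0,0],[0,0,-0.8,0,0,0,0],[0,0,-1,0,0,0,0]]])

```text
time_s: 7.6
tool_pos: [0.6058, -0.3477, 0.1917]
tool_rot: [179.6, -0.1, 50.6]
force: [0.7, 0.9, 1.1]
grip_width: 0.0871
grasp_force: 0.0
```

>>> jog_arm(motion=[[[0,0,-0.5,0,0,-0.22,0],[0,0,-0.5,0,0,-0.22,0],[0,0,-0.5,0,0,-0.22,0],[0,0,-0.5,0,0,-0.22,0],[0,0,-0.5,0,0,-0.22,0]]])

```text
time_s: 8.1
tool_pos: [0.6039, -0.3469, 0.2366]
tool_rot: [-180.0, 0.0, 90.4]
force: [0.1, 0.1, 0.1]
grip_width: 0.0874
grasp_force: 0.0
```

```bash
python3 - <<'E'
from h import *
T=tool();p,d=env.read_camera("wrist");print(T[0],T[2]["tool_rot"])
cv2.imwrite("pics/w3.png",cv2.resize(p[140:320,220:420,::-1],None,fx=3,fy=3,interpolation=3))
P=wcloud(d,T);q=P[100:320,200:420].reshape(-1,3);t=q[(q[:,2]>.127)&(q[:,2]<.14)&(q[:,0]<.65)];print(circ(t[:,:2]),np.percentile(t[:,2],[50,90]))
E
```

```text
[ 0.60387714 -0.34692607  0.23658877] [-1.79984702e+02  1.54042807e-02  9.04458412e+01]
(array([ 0.6031, -0.3473]), 0.0213) [0.12993762 0.1321073 ]
```

View pics/w3.png

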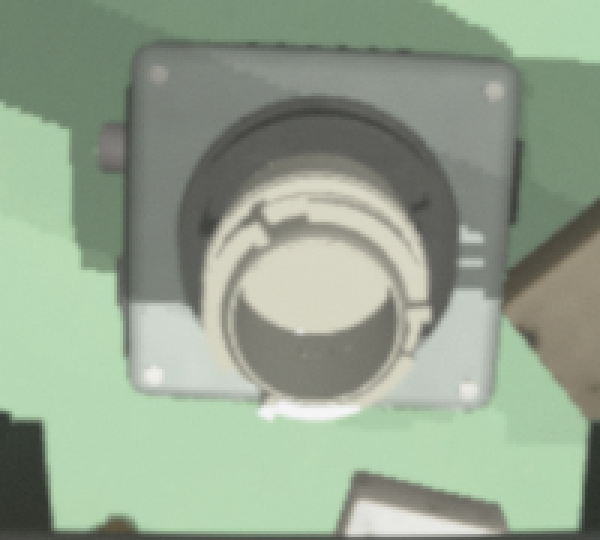

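The bowl stands in the collar with its slots now empty, and the rib and start marks show at (262,222) and (418,315) in the crop. On to the ring.

>>> jog_arm(motion=[[[0.48,-0.13,0,0,0,0,0],[0.96,-0.27,0,0,0,0,0]]])

```text
time_s: 8.35
tool_pos: [0.5761, -0.2513, 0.2354]
tool_rot: [-180.0, -0.0, 89.9]
force: [1.5, 1.2, 0.8]
grip_width: 0.087
grasp_force: 0.0
```

>>> jog_arm(motion=[[[0.48,-0.13,0,0,0,0,0],[0.96,-0.27,0,0,0,0,0]]])

```text
time_s: 8.55
tool_pos: [0.5488, -0.1532, 0.2364]
tool_rot: [180.0, 0.0, 90.0]
force: [0.7, 0.7, 0.4]
grip_width: 0.0876
grasp_force: 0.0
```

>>> jog_arm(motion=[[[0.48,-0.13,0,0,0,0,0],[0.96,-0.27,0,0,0,0,0]]])

```text
time_s: 8.75
tool_pos: [0.5214, -0.0573, 0.2366]
tool_rot: [180.0, 0.0, 90.0]
force: [0.8, -0.7, 1.0]
grip_width: 0.0868
grasp_force: 0.0
```

>>> jog_arm(motion=[[[0.48,-0.13,0,0,0,0,0],[0.96,-0.27,0,0,0,0,0]]])

```text
time_s: 8.95
tool_pos: [0.4941, 0.0385, 0.2366]
tool_rot: [180.0, 0.0, 90.0]
force: [0.5, 1.4, 0.8]
grip_width: 0.0868
grasp_force: 0.0
```

>>> jog_arm(motion=[[[0.48,-0.13,0,0,0,0,0],[0.96,-0.27,0,0,0,0,0]]])

```text
time_s: 9.15
tool_pos: [0.4668, 0.1343, 0.2367]
tool_rot: [179.9, 0.1, 90.0]
force: [0.9, 0.1, 0.1]
grip_width: 0.0876
grasp_force: 0.0
```

>>> jog_arm(motion=[[[0.48,-0.13,0,0,0,0,0],[0.96,-0.27,0,0,0,0,0]]])

```text
time_s: 9.35
tool_pos: [0.4396, 0.2302, 0.2367]
tool_rot: [179.9, 0.0, 90.0]
force: [1.2, -0.0, 0.0]
grip_width: 0.087
grasp_force: 0.0
```

>>> jog_arm(motion=[[[0.48,-0.13,0,0,0,0,0],[0.96,-0.27,0,0,0,0,0],[0.96,-0.27,0,0,0,0,0],[0.96,-0.27,0,0,0,0,0],[0.96,-0.27,0,0,0,0,0]]])

```text
time_s: 9.85
tool_pos: [0.4139, 0.3231, 0.2361]
tool_rot: [180.0, 0.1, 90.0]
force: [0.4, 0.0, 0.1]
grip_width: 0.087
grasp_force: 0.0
```

```bash
python3 - <<'E'
from h import *
T=tool();p,d=env.read_camera("wrist");print(T[0],T[2]["tool_rot"],T[2]["qpos"],T[2]["joint_velocities"].round(1) if hasattr(T[2]["joint_velocities"],"round") else 0)
np.save("pics/w4.npy",d);np.save("pics/w4T.npy",np.r_[T[0],T[2]["tool_rot"]])
u,v=wristpix([[.416,.333,.009]],T)[0].astype(int);print(u,v)
u0,v0=max(u-100,0),max(v-75,0);print(u0,v0)
cv2.imwrite("pics/w4.png",cv2.resize(p[v0:v0+150,u0:u0+200,::-1],None,fx=4,fy=4,interpolation=3))
E
```

```text
[0.41388327 0.32306934 0.23605709] [1.79989019e+02 7.55121372e-02 9.00172558e+01] [  7.6097204    7.19088263 -51.79645099  99.3422375    5.87446494
  76.31030646 -45.34869542] [ 1.  -0.1  0.6  0.1 -0.2 -0.1  0.1]
327 202
227 127
```

View pics/w4.png

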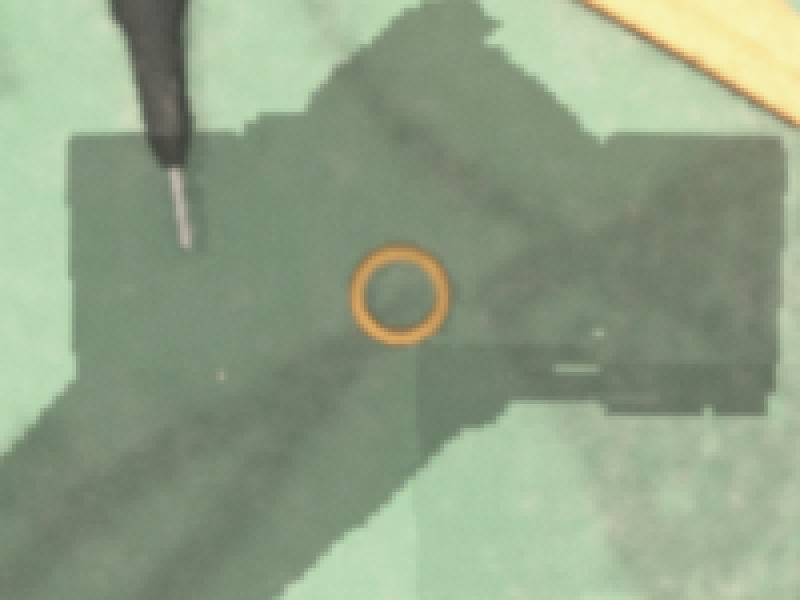

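The ring is centred at crop (400,295), i.e. pixel (327,200.5). A pen-like tool tip is at crop (185,245), so I'll descend with partly closed jaws.

```bash
python3 - <<'E'
from h import *
a=np.load("pics/w4T.npy");T=(a[:3],R.from_euler("xyz",a[3:],degrees=True))
print(wristray([[326.7,200.4]],T,.009));t=tool();print(t[0],t[2]["tool_rot"])
E
```

```text
[[0.415259   0.33536425 0.009     ]]
[0.41410874 0.32274415 0.23606459] [1.79987142e+02 7.48755979e-02 8.99744818e+01]
```

>>> jog_arm(motion=[[[0.115,0.014,0.3,0,0,0,0.43],[0.115,0.014,0.8,0,0,0,0.43],[0.115,0.014,1.0,0,0,0,0.43]]])

```text
time_s: 10.2
tool_pos: [0.4139, 0.3326, 0.1324]
tool_rot: [-179.8, 0.2, 90.0]
force: [-0.5, -0.9, -0.5]
grip_width: 0.0706
grasp_force: 0.0
```

>>> jog_arm(motion=[[[0,0,0.4,0,0,0,0.43],[0,0,0.7,0,0,0,0.43],[0,0,0.9,0,0,0,0.43],[0,0,1,0,0,0,0.43],[0,0,1,0,0,0,0.43]]])

```text
time_s: 10.7
tool_pos: [0.4146, 0.3342, 0.0351]
tool_rot: [-179.9, 0.1, 90.0]
force: [-0.3, -0.5, 0.4]
grip_width: 0.0496
grasp_force: 0.0
```

>>> jog_arm(motion=[[[0,0,0.1,0,0,0,0.43],[0,0,0.19,0,0,0,0.43],[0,0,0.19,0,0,0,0.43],[0,0,0.19,0,0,0,0.43]]])

```text
time_s: 11.1
tool_pos: [0.4145, 0.3361, 0.0173]
tool_rot: [180.0, 0.0, 90.2]
force: [-1.3, -0.4, -0.3]
grip_width: 0.0497
grasp_force: 0.0
```

>>> jog_arm(motion=[[[0,0,0,0,0,0,1],[0,0,0,0,0,0,1],[0,0,0,0,0,0,1],[0,0,0,0,0,0,1]]], grip_force=15)

```text
time_s: 11.5
tool_pos: [0.4147, 0.3361, 0.0174]
tool_rot: [180.0, -0.0, 90.2]
force: [-0.5, 0.8, 1.3]
grip_width: 0.0252
grasp_force: 15.3
```

>>> jog_arm(motion=[[[0,0,-0.4,0,0,0,1],[0,0,-0.8,0,0,0,1],[0,0,-1,0,0,0,1]]])

```text
time_s: 11.8
tool_pos: [0.4154, 0.3374, 0.1203]
tool_rot: [179.8, -0.1, 90.2]
force: [0.5, -0.0, -0.8]
grip_width: 0.0252
grasp_force: 15.0
```

>>> jog_arm(motion=[[[0,0,-0.5,0,0,0,1],[0,0,-1,0,0,0,1]]])

```text
time_s: 12.0
tool_pos: [0.4137, 0.3355, 0.2182]
tool_rot: [-179.9, 0.1, 90.2]
force: [0.9, 1.0, 0.4]
grip_width: 0.0256
grasp_force: 15.0
```

>>> jog_arm(motion=[[[-0.48,0.13,-0.1,0,0,0,1],[-0.95,0.27,-0.1,0,0,0,1]]])

```text
time_s: 12.2
tool_pos: [0.4425, 0.2427, 0.2302]
tool_rot: [179.7, -0.1, 90.5]
force: [1.1, -1.0, -1.2]
grip_width: 0.0254
grasp_force: 15.0
```

>>> jog_arm(motion=[[[-0.48,0.13,0,0,0,0,1],[-0.96,0.27,0,0,0,0,1]]])

```text
time_s: 12.4
tool_pos: [0.4693, 0.1434, 0.2277]
tool_rot: [179.9, 0.0, 90.2]
force: [0.4, -0.1, -0.3]
grip_width: 0.0249
grasp_force: 15.0
```

>>> jog_arm(motion=[[[-0.48,0.13,0,0,0,0,1],[-0.96,0.27,0,0,0,0,1]]])

```text
time_s: 12.6
tool_pos: [0.4965, 0.0474, 0.2276]
tool_rot: [179.9, 0.0, 90.2]
force: [0.3, 1.0, -0.5]
grip_width: 0.0251
grasp_force: 15.0
```

>>> jog_arm(motion=[[[-0.48,0.13,0,0,0,0,1],[-0.96,0.27,0,0,0,0,1]]])

```text
time_s: 12.8
tool_pos: [0.5238, -0.0485, 0.2274]
tool_rot: [180.0, 0.0, 90.2]
force: [0.9, 0.5, -0.2]
grip_width: 0.0253
grasp_force: 15.0
```

>>> jog_arm(motion=[[[-0.48,0.13,0,0,0,0,1],[-0.96,0.27,0,0,0,0,1]]])

```text
time_s: 13.0
tool_pos: [0.5511, -0.1445, 0.2273]
tool_rot: [180.0, 0.0, 90.2]
force: [0.8, 0.8, 0.1]
grip_width: 0.0256
grasp_force: 15.0
```

>>> jog_arm(motion=[[[-0.48,0.13,0,0,0,0,1],[-0.96,0.27,0,0,0,0,1]]])

```text
time_s: 13.2
tool_pos: [0.5784, -0.2404, 0.2272]
tool_rot: [-180.0, 0.0, 90.2]
force: [-0.2, 0.6, 0.8]
grip_width: 0.0254
grasp_force: 15.0
```

>>> jog_arm(motion=[[[-0.48,0.13,0,0,0,0,1],[-0.96,0.27,0,0,0,0,1],[-0.96,0.27,0,0,0,0,1],[-0.96,0.27,0,0,0,0,1],[-0.96,0.27,0,0,0,0,1]]])

```text
time_s: 13.7
tool_pos: [0.6059, -0.3325, 0.2271]
tool_rot: [180.0, -0.1, 90.3]
force: [0.4, 1.6, -0.2]
grip_width: 0.0253
grasp_force: 15.0
```

>>> jog_arm(motion=[[[-0.135,-0.02,0,0,0,0,1],[-0.135,-0.024,0.3,0,0,0,1],[-0.135,-0.024,0.6,0,0,0,1],[-0.135,-0.024,0.71,0,0,0,1],[-0.135,-0.024,0.71,0,0,0,1]]])

```text
time_s: 14.2
tool_pos: [0.602, -0.3473, 0.1546]
tool_rot: [-179.8, -0.1, 90.2]
force: [0.1, -0.6, -0.0]
grip_width: 0.0252
grasp_force: 15.0
```

>>> jog_arm(motion=[[[0,0,0,0,0,0,1],[0,0,0,0,0,0,1],[0,0,0,0,0,0,1]]])

```text
time_s: 14.5
tool_pos: [0.6041, -0.3482, 0.1581]
tool_rot: [179.9, 0.1, 90.2]
force: [-0.6, -0.2, -0.7]
grip_width: 0.0252
grasp_force: 15.0
```

>>> jog_arm(motion=[[[0.01,0,0.04,0,0,0,1],[0.01,0,0.04,0,0,0,1],[0.01,0,0.04,0,0,0,0.4],[0.01,0,0.04,0,0,0,0.4],[0.01,0,0.04,0,0,0,0.4]]])

```text
time_s: 15.0
tool_pos: [0.6033, -0.3469, 0.1523]
tool_rot: [180.0, 0.0, 90.2]
force: [0.1, -0.3, 1.1]
grip_width: 0.042
grasp_force: 0.0
```

>>> jog_arm(motion=[[[0,0,-0.3,0,0,0,0],[0,0,-0.8,0,0,0,0],[0,0,-0.8,0,0,0,0]]])

```text
time_s: 15.3
tool_pos: [0.6067, -0.3481, 0.2407]
tool_rot: [179.3, 0.4, 90.2]
force: [0.3, 0.5, 1.4]
grip_width: 0.0657
grasp_force: 0.0
```

```bash
python3 - <<'E'
from h import *
T=tool();p,d=env.read_camera("wrist");print(T[0],T[2]["tool_rot"])
P=wcloud(d,T);q=P.reshape(-1,3)
c=q[(abs(q[:,0]-.396)<.05)&(abs(q[:,1]+.307)<.05)&(q[:,2]>.030)&(q[:,2]<.042)];r=cv2.minEnclosingCircle((c[:,:2]*1000).astype(np.float32));print("cap",len(c),c.mean(0),r)
cv2.imwrite("pics/w5.png",cv2.resize(p[120:320,80:420,::-1],None,fx=2.3,fy=2.3,interpolation=3))
E
```

```text
[ 0.60667234 -0.34812371  0.24072337] [179.34219127   0.35176756  90.16188945]
cap 2409 [ 0.39882638 -0.30759411  0.03344991] ((397.275634765625, -307.9562072753906), 32.8267707824707)
```

View pics/w5.png

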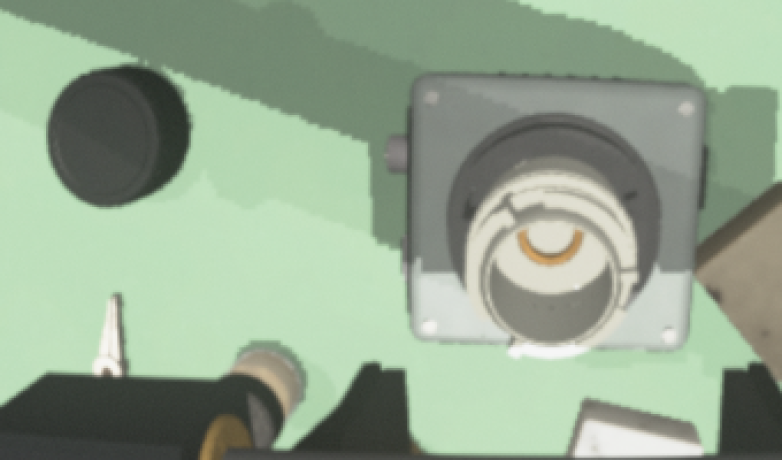

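The ring lies inside the bowl, its lower arc visible at about (550,245). The cap is at (115,135), standing clear. I'll fetch the cap next.

>>> jog_arm(motion=[[[0.1,-0.4,0,0,0,0,0],[0.13,-0.8,0,0,0,0,0],[0.13,-0.8,0,0,0,0,0]]])

```text
time_s: 15.65
tool_pos: [0.5175, -0.3348, 0.2305]
tool_rot: [-179.6, 0.0, 90.0]
force: [0.0, 0.0, -0.1]
grip_width: 0.0857
grasp_force: 0.0
```

>>> jog_arm(motion=[[[0.1,-0.4,0,0,0,0,0],[0.13,-0.8,0,0,0,0,0],[0.13,-0.8,0,0,0,0,0]]])

```text
time_s: 15.95
tool_pos: [0.4382, -0.3222, 0.2312]
tool_rot: [-179.7, 0.0, 89.9]
force: [0.3, -0.1, 0.2]
grip_width: 0.0869
grasp_force: 0.0
```

>>> jog_arm(motion=[[[0.13,-0.47,0.4,0,0,0.23,0],[0.13,-0.47,0.4,0,0,0.23,0],[0.13,-0.47,0.4,0,0,0.23,0],[0.13,-0.47,0.4,0,0,0.23,0],[0.13,-0.47,0.4,0,0,0.23,0]]])

```text
time_s: 16.45
tool_pos: [0.3968, -0.3085, 0.1919]
tool_rot: [180.0, -0.0, 48.5]
force: [-0.8, -0.4, 0.5]
grip_width: 0.0872
grasp_force: 0.0
```

>>> jog_arm(motion=[[[0,0,0,0,0,0,0],[0,0,0,0,0,0,0]]])

```text
time_s: 16.65
tool_pos: [0.3967, -0.3084, 0.192]
tool_rot: [-180.0, -0.0, 49.0]
force: [0.1, 0.8, -0.2]
grip_width: 0.0873
grasp_force: 0.0
```

```bash
python3 - <<'E'
from h import *
for i in range(2):
  T=tool();p,d=env.read_camera("wrist");print(T[0],T[2]["tool_rot"],T[2]["qpos"])
cv2.imwrite("pics/w6.png",p[:,:,::-1])
P=wcloud(d,T);q=P.reshape(-1,3)
for z0,z1 in((.032,.037),(.030,.042),(.006,.028)):
  c=q[(np.hypot(q[:,0]-.397,q[:,1]+.307)<.038)&(q[:,2]>z0)&(q[:,2]<z1)];h=cv2.convexHull((c[:,:2]*1000).astype(np.float32))[:,0]
  print("cap",len(c),c.mean(0),cv2.minEnclosingCircle(h),circ(h))
print("local axes offset:", T[1].inv().apply(np.array([.3965,-.3075,.019])-T[0]))
E
```

```text
[ 0.396653   -0.30841463  0.19204815] [-1.79996508e+02 -9.22348269e-03  4.89776726e+01] [ 55.68277793   3.02270778 -21.39641249 106.50328097   1.15788821
  70.68803616  -7.09189866]
[ 0.3965383  -0.30846407  0.19208517] [-1.79997553e+02 -6.19471533e-03  4.89487305e+01] [ 55.69398762   3.01267034 -21.39549294 106.50879953   1.15725908
  70.69115874  -7.10861136]
cap 4134 [ 0.39711985 -0.30718954  0.03363058] ((396.6970520019531, -307.888427734375), 32.16172409057617) (array([ 396.744 , -307.6849]), 31.7414)
cap 4301 [ 0.39730143 -0.30701587  0.03354484] ((396.724365234375, -308.0487060546875), 32.926185607910156) (array([ 396.7308, -307.6659]), 32.18)
cap 203 [ 0.4139025  -0.28698416  0.01739878] ((400.5812683105469, -303.108154296875), 32.15283966064453) (array([ 397.0979, -307.3546]), 32.4633)
local axes offset: [ 0.00068316 -0.00065462  0.17308527]
```

>>> jog_arm(motion=[[[0.006,-0.005,0.4,0,0,0,0],[0.006,-0.005,0.8,0,0,0,0],[0.006,-0.005,1.0,0,0,0,0]]])

```text
time_s: 17.05
tool_pos: [0.3946, -0.3065, 0.0892]
tool_rot: [-179.8, 0.0, 48.9]
force: [-0.8, 0.7, -0.5]
grip_width: 0.087
grasp_force: 0.0
```

>>> jog_arm(motion=[[[0,0,0.4,0,0,0,0],[0,0,0.65,0,0,0,0],[0,0,0.73,0,0,0,0],[0,0,0.73,0,0,0,0],[0,0,0.73,0,0,0,0]]])

```text
time_s: 17.55
tool_pos: [0.3971, -0.3084, 0.0204]
tool_rot: [179.9, -0.0, 48.8]
force: [-0.3, -0.7, 0.1]
grip_width: 0.0867
grasp_force: 0.0
```

>>> jog_arm(motion=[[[0,0,0,0,0,0,1],[0,0,0,0,0,0,1],[0,0,0,0,0,0,1],[0,0,0,0,0,0,1]]], grip_force=30)

```text
time_s: 17.95
tool_pos: [0.3965, -0.3081, 0.0199]
tool_rot: [179.9, 0.0, 48.8]
force: [-1.9, -0.0, 3.3]
grip_width: 0.0643
grasp_force: 30.0
```

>>> jog_arm(motion=[[[0,0,-0.4,0,0,0,1],[0,0,-0.8,0,0,0,1],[0,0,-1,0,0,0,1]]])

```text
time_s: 18.25
tool_pos: [0.3976, -0.3086, 0.1226]
tool_rot: [179.7, 0.0, 48.8]
force: [1.2, -1.5, -0.5]
grip_width: 0.064
grasp_force: 30.0
```

>>> jog_arm(motion=[[[0,0,-0.5,0,0,0,1],[0,0,-0.85,0,0,0,1]]])

```text
time_s: 18.45
tool_pos: [0.3965, -0.3078, 0.207]
tool_rot: [179.9, 0.0, 48.8]
force: [1.1, -0.3, -0.4]
grip_width: 0.0644
grasp_force: 30.0
```

>>> jog_arm(motion=[[[0.2,0.35,0,0,0,0,1],[0.4,0.7,0,0,0,0,1],[0.533,0.909,0,0,0,0,1],[0.533,0.909,0,0,0,0,1]]])

```text
time_s: 18.85
tool_pos: [0.5026, -0.3266, 0.2038]
tool_rot: [180.0, -0.1, 48.9]
force: [-0.2, 0.5, -0.5]
grip_width: 0.0641
grasp_force: 30.0
```

>>> jog_arm(motion=[[[0.2,0.35,0,0,0,0,1],[0.4,0.7,0,0,0,0,1],[0.533,0.909,0,0,0,0,1],[0.533,0.909,0,0,0,0,1],[0.533,0.909,0,0,0,0,1]]])

```text
time_s: 19.35
tool_pos: [0.6023, -0.3471, 0.2035]
tool_rot: [-179.9, 0.0, 48.8]
force: [-0.0, -0.2, -0.1]
grip_width: 0.064
grasp_force: 30.0
```

>>> jog_arm(motion=[[[0,0,0,0,0,0,1],[0,0,0,0,0,0,1],[0,0,0,0,0,0,1]]])

```text
time_s: 19.65
tool_pos: [0.6023, -0.3477, 0.2048]
tool_rot: [180.0, 0.0, 48.7]
force: [0.2, -0.4, -0.2]
grip_width: 0.0641
grasp_force: 30.0
```

```bash
python3 - <<'E'
from h import *
T=tool();print(T[0],T[2]["tool_rot"],T[2]["qpos"]);print("to bowl in tool:",T[1].inv().apply(np.array([.6037,-.347,.155])-T[0]))
E
```

```text
[ 0.60229275 -0.34771389  0.20481756] [1.79968897e+02 3.64037332e-02 4.87324587e+01] [ 44.59520604  26.54062869 -23.65935487  77.60789281  10.60870785
  77.99269912 -20.30327385]
to bowl in tool: [0.00149643 0.00055984 0.04981694]
```

>>> jog_arm(motion=[[[0.014,0.006,0.2,0,0,0,1],[0.014,0.006,0.4,0,0,0,1],[0.014,0.006,0.5,0,0,0,1],[0.014,0.006,0.5,0,0,0,1],[0.014,0.006,0.5,0,0,0,1]]])

```text
time_s: 20.15
tool_pos: [0.6046, -0.3469, 0.155]
tool_rot: [180.0, -0.0, 48.8]
force: [0.3, -0.1, 0.2]
grip_width: 0.0645
grasp_force: 30.0
```

>>> jog_arm(motion=[[[0,0,0.03,0,0,0,1],[0,0,0.06,0,0,0,1],[0,0,0.09,0,0,0,1],[0,0,0.1,0,0,0,1],[0,0,0.1,0,0,0,1]]])

```text
time_s: 20.65
tool_pos: [0.6045, -0.3468, 0.1443]
tool_rot: [180.0, 0.0, 48.8]
force: [0.0, -0.6, 0.7]
grip_width: 0.0641
grasp_force: 30.0
```

>>> jog_arm(motion=[[[0,0,0.02,0,0,0,1],[0,0,0.04,0,0,0,1],[0,0,0.06,0,0,0,1],[0,0,0.065,0,0,0,1],[0,0,0.065,0,0,0,1]]])

```text
time_s: 21.15
tool_pos: [0.6053, -0.3471, 0.1419]
tool_rot: [179.8, -0.0, 48.8]
force: [-4.7, 1.8, 14.3]
grip_width: 0.0638
grasp_force: 30.0
```

>>> jog_arm(motion=[[[0,0,-0.018,0,0,0,1],[0,0,-0.018,0,0,-0.05,1],[0,0,-0.018,0,0,-0.09,1],[0,0,-0.018,0,0,-0.13,1],[0,0,-0.018,0,0,-0.13,1]]])

```text
time_s: 21.65
tool_pos: [0.6045, -0.347, 0.1396]
tool_rot: [180.0, 0.0, 72.2]
force: [-0.4, -1.2, -0.4]
grip_width: 0.0639
grasp_force: 30.0
```

```bash
python3 -c "
from h import *
o=env.get_obs();print({k:np.round(v,3).tolist() for k,v in o.items() if k in('tool_pos','tool_rot','force','wrist_torque')})"
```

```text
{'tool_pos': [0.605, -0.347, 0.14], 'tool_rot': [179.969, 0.009, 72.184], 'force': [-0.427, -1.2, -0.362], 'wrist_torque': [-0.216, -0.093, 0.009]}
```

>>> jog_arm(motion=[[[0,0,0.02,0,0,0,1],[0,0,0.035,0,0,0,1],[0,0,0.045,0,0,0,1],[0,0,0.045,0,0,0,1]]])

```text
time_s: 22.05
tool_pos: [0.605, -0.3472, 0.1377]
tool_rot: [179.9, 0.1, 72.0]
force: [-2.5, 0.7, 10.7]
grip_width: 0.0645
grasp_force: 30.0
```

>>> jog_arm(motion=[[[0,0,-0.01,0,0,-0.03,1],[0,0,-0.01,0,0,-0.06,1],[0,0,-0.01,0,0,-0.09,1],[0,0,-0.01,0,0,-0.12,1],[0,0,-0.01,0,0,-0.12,1]]])

```text
time_s: 22.55
tool_pos: [0.6051, -0.347, 0.1379]
tool_rot: [179.9, 0.1, 93.8]
force: [-1.7, 0.5, 7.3]
grip_width: 0.0645
grasp_force: 30.0
```

>>> jog_arm(motion=[[[0,0,0,0,0,-0.03,1],[0,0,0,0,0,-0.06,1],[0,0,0,0,0,-0.09,1],[0,0,0,0,0,-0.12,1],[0,0,0,0,0,-0.12,1]]])

```text
time_s: 23.05
tool_pos: [0.6049, -0.3469, 0.1379]
tool_rot: [180.0, 0.1, 115.4]
force: [-2.3, -1.1, 7.5]
grip_width: 0.0643
grasp_force: 30.0
```

>>> jog_arm(motion=[[[0,0,0,0,0,-0.03,1],[0,0,0,0,0,-0.06,1],[0,0,0,0,0,-0.09,1],[0,0,0,0,0,-0.12,1],[0,0,0,0,0,-0.12,1]]])

```text
time_s: 23.55
tool_pos: [0.6047, -0.347, 0.1376]
tool_rot: [-180.0, 0.1, 137.0]
force: [-1.7, -0.5, 7.0]
grip_width: 0.0641
grasp_force: 30.0
```

>>> jog_arm(motion=[[[0,0,0,0,0,-0.03,1],[0,0,0,0,0,-0.06,1],[0,0,0,0,0,-0.09,1],[0,0,0,0,0,-0.09,1]]])

```text
time_s: 23.95
tool_pos: [0.6043, -0.348, 0.1362]
tool_rot: [-179.9, 0.0, 153.0]
force: [-0.6, -2.5, 0.9]
grip_width: 0.064
grasp_force: 30.0
```

>>> jog_arm(motion=[[[0,0,0,0,0,-0.03,1],[0,0,0,0,0,-0.06,1],[0,0,0,0,0,-0.08,1],[0,0,0,0,0,-0.08,1]]])

```text
time_s: 24.35
tool_pos: [0.6036, -0.3478, 0.1358]
tool_rot: [-180.0, -0.1, 167.2]
force: [-2.0, -1.8, 0.7]
grip_width: 0.0637
grasp_force: 30.0
```

```bash
python3 -c "
from h import *
o=env.get_obs();print({k:np.round(v,3).tolist() for k,v in o.items() if k in('qpos','tool_pos','tool_rot','force','wrist_torque')})"
```

```text
{'qpos': [58.595, 34.529, -44.856, 81.344, 24.589, 74.214, 89.341], 'tool_pos': [0.604, -0.348, 0.136], 'tool_rot': [-179.969, -0.071, 167.212], 'force': [-1.956, -1.82, 0.728], 'wrist_torque': [-0.302, 0.342, -1.005]}
```

>>> jog_arm(motion=[[[0,0,0.02,0,0,0.02,1],[0,0,0.04,0,0,0.02,1],[0,0,0.06,0,0,0.02,1],[0,0,0.075,0,0,0.02,1],[0,0,0.075,0,0,0.02,1]]])

```text
time_s: 24.85
tool_pos: [0.6045, -0.3472, 0.1283]
tool_rot: [-180.0, 0.0, 164.0]
force: [-0.4, -3.3, 0.5]
grip_width: 0.0637
grasp_force: 30.0
```

```bash
python3 -c "
from h import *
o=env.get_obs();print({k:np.round(v,3).tolist() for k,v in o.items() if k in('tool_pos','tool_rot','force','wrist_torque')})"
```

```text
{'tool_pos': [0.604, -0.347, 0.128], 'tool_rot': [-179.962, 0.013, 163.964], 'force': [-0.355, -3.329, 0.452], 'wrist_torque': [-0.644, -0.063, -0.088]}
```

Dropped into the starts. Screwing clockwise now.

>>> jog_arm(motion=[[[0,0,0.015,0,0,0.04,1],[0,0,0.02,0,0,0.08,1],[0,0,0.025,0,0,0.12,1],[0,0,0.025,0,0,0.12,1]]])

```text
time_s: 25.25
tool_pos: [0.6047, -0.3469, 0.1272]
tool_rot: [-180.0, 0.1, 142.3]
force: [-2.9, -2.0, 5.7]
grip_width: 0.0635
grasp_force: 30.0
```

```bash
python3 -c "
from h import *
o=env.get_obs();print({k:np.round(v,3).tolist() for k,v in o.items() if k in('tool_pos','tool_rot','force','wrist_torque')})"
```

```text
{'tool_pos': [0.605, -0.347, 0.127], 'tool_rot': [-179.962, 0.057, 142.316], 'force': [-2.867, -2.015, 5.721], 'wrist_torque': [-0.488, 0.452, -0.075]}
```

>>> jog_arm(motion=[[[0,0,0.007,0,0,0.03,1],[0,0,0.014,0,0,0.06,1],[0,0,0.021,0,0,0.09,1],[0,0,0.027,0,0,0.12,1],[0,0,0.027,0,0,0.12,1]]])

```text
time_s: 25.75
tool_pos: [0.605, -0.3471, 0.1248]
tool_rot: [180.0, 0.1, 120.8]
force: [-2.1, -2.9, 6.6]
grip_width: 0.0638
grasp_force: 30.0
```

>>> jog_arm(motion=[[[0,0,0.007,0,0,0.03,1],[0,0,0.014,0,0,0.06,1],[0,0,0.021,0,0,0.09,1],[0,0,0.027,0,0,0.12,1],[0,0,0.027,0,0,0.12,1]]])

```text
time_s: 26.25
tool_pos: [0.6054, -0.3463, 0.1221]
tool_rot: [179.9, 0.1, 99.2]
force: [-1.7, -1.9, 6.1]
grip_width: 0.0638
grasp_force: 30.0
```

```bash
python3 -c "
from h import *
o=env.get_obs();print({k:np.round(v,3).tolist() for k,v in o.items() if k in('tool_pos','tool_rot','force','wrist_torque')})"
```

```text
{'tool_pos': [0.605, -0.346, 0.122], 'tool_rot': [179.911, 0.065, 99.237], 'force': [-1.719, -1.912, 6.097], 'wrist_torque': [-0.466, 0.21, -0.074]}
```

>>> jog_arm(motion=[[[0,0,0.007,0,0,0.03,1],[0,0,0.014,0,0,0.06,1],[0,0,0.02,0,0,0.09,1],[0,0,0.02,0,0,0.09,1]]])

```text
time_s: 26.65
tool_pos: [0.6058, -0.3464, 0.1204]
tool_rot: [179.8, 0.0, 83.0]
force: [-0.6, -1.7, 7.3]
grip_width: 0.0635
grasp_force: 30.0
```

```bash
python3 -c "
from h import *
o=env.get_obs();print({k:np.round(v,3).tolist() for k,v in o.items() if k in('tool_pos','tool_rot','force','wrist_torque')})"
```

```text
{'tool_pos': [0.606, -0.346, 0.12], 'tool_rot': [179.842, 0.035, 83.031], 'force': [-0.591, -1.734, 7.299], 'wrist_torque': [-0.363, 0.11, -0.121]}
```

>>> jog_arm(motion=[[[0,0,0.007,0,0,0.03,1],[0,0,0.014,0,0,0.06,1],[0,0,0.014,0,0,0.06,1],[0,0,0.014,0,0,0.06,1]]])

```text
time_s: 27.05
tool_pos: [0.6064, -0.3466, 0.1202]
tool_rot: [179.7, 0.0, 72.3]
force: [-1.8, -1.6, 11.2]
grip_width: 0.0637
grasp_force: 30.0
```

```bash
python3 -c "
from h import *
o=env.get_obs();print({k:np.round(v,3).tolist() for k,v in o.items() if k in('qpos','tool_pos','tool_rot','force','wrist_torque')})"
```

```text
{'qpos': [46.872, 30.571, -26.902, 82.724, 14.185, 69.801, 0.684], 'tool_pos': [0.606, -0.347, 0.12], 'tool_rot': [179.732, 0.018, 72.333], 'force': [-1.767, -1.632, 11.214], 'wrist_torque': [-0.315, 0.225, -0.144]}
```

>>> jog_arm(motion=[[[0,0,-0.005,0,0,0.03,1],[0,0,-0.005,0,0,0.06,1],[0,0,-0.005,0,0,0.06,1],[0,0,-0.005,0,0,0.06,1]]], grip_force=45)

```text
time_s: 27.45
tool_pos: [0.6056, -0.3475, 0.12]
tool_rot: [179.8, 0.1, 61.6]
force: [-1.7, -3.8, 9.4]
grip_width: 0.0636
grasp_force: 45.0
```

```bash
python3 -c "
from h import *
o=env.get_obs();print({k:np.round(v,3).tolist() for k,v in o.items() if k in('qpos','tool_pos','tool_rot','force','wrist_torque')})"
```

```text
{'qpos': [45.523, 30.219, -24.881, 82.796, 13.152, 69.641, -9.339], 'tool_pos': [0.606, -0.348, 0.12], 'tool_rot': [179.786, 0.074, 61.579], 'force': [-1.745, -3.793, 9.397], 'wrist_torque': [-0.703, 0.358, 0.302]}
```

>>> jog_arm(motion=[[[0,0,0,0,0,0.03,1],[0,0,0,0,0,0.05,1],[0,0,0,0,0,0.05,1],[0,0,0,0,0,0.05,1]]])

```text
time_s: 27.85
tool_pos: [0.6077, -0.3448, 0.1199]
tool_rot: [179.7, -0.2, 52.9]
force: [2.1, -0.9, 7.3]
grip_width: 0.0639
grasp_force: 45.0
```

```bash
python3 -c "
from h import *
o=env.get_obs();print({k:np.round(v,3).tolist() for k,v in o.items() if k in('qpos','tool_pos','tool_rot','force','wrist_torque')})"
```

```text
{'qpos': [44.306, 29.968, -23.402, 82.851, 12.147, 69.373, -17.616], 'tool_pos': [0.608, -0.345, 0.12], 'tool_rot': [179.713, -0.156, 52.904], 'force': [2.063, -0.877, 7.333], 'wrist_torque': [-0.247, -0.447, 1.489]}
```

Firm stop at 1.5 N m with the height at home. Releasing and checking.

>>> jog_arm(motion=[[[0,0,-0.015,0,0,-0.005,1],[0,0,-0.015,0,0,-0.005,0],[0,0,-0.015,0,0,-0.005,0],[0,0,-0.015,0,0,-0.005,0],[0,0,-0.015,0,0,-0.005,0]]])

```text
time_s: 28.35
tool_pos: [0.6036, -0.3465, 0.1184]
tool_rot: [-179.9, 0.0, 53.3]
force: [0.5, -0.2, -0.1]
grip_width: 0.0847
grasp_force: 0.0
```

>>> jog_arm(motion=[[[0,0,-0.3,0,0,0,0],[0,0,-0.7,0,0,0,0],[0,0,-1,0,0,0,0],[0,0,-1,0,0,0,0]]])

```text
time_s: 28.75
tool_pos: [0.6067, -0.3476, 0.225]
tool_rot: [179.5, -0.1, 53.3]
force: [0.7, 0.6, 0.2]
grip_width: 0.0869
grasp_force: 0.0
```

>>> jog_arm(motion=[[[-0.6,0.2,-0.4,0,0,-0.15,0],[-0.6,0.2,-0.4,0,0,-0.15,0],[-0.6,0.2,-0.4,0,0,-0.15,0],[-0.6,0.2,-0.4,0,0,-0.15,0],[-0.6,0.2,-0.4,0,0,-0.15,0]]])

```text
time_s: 29.25
tool_pos: [0.5845, -0.4058, 0.258]
tool_rot: [-179.9, -0.1, 80.2]
force: [-0.6, -0.1, 0.3]
grip_width: 0.087
grasp_force: 0.0
```

```bash
python3 - <<'E'
from h import *
for i in range(3): T=tool();p,d=env.read_camera("wrist")
print(T[0],T[2]["tool_rot"])
P=wcloud(d,T);q=P.reshape(-1,3);r=np.hypot(q[:,0]-.604,q[:,1]+.347)
for R1,a,b in((.025,.1,.17),(.045,.055,.07)):
  c=q[(r<R1)&(q[:,2]>a)&(q[:,2]<b)];print(len(c),np.percentile(c[:,2],[10,50,90]).round(4))
c=q[(r<.04)&(q[:,2]>.13)];A=np.c_[c[:,:2]-[.604,-.347],np.ones(len(c))];print("plane tilt",np.linalg.lstsq(A,c[:,2],rcond=None)[0]);print(cv2.minEnclosingCircle((c[:,:2]*1000).astype(np.float32)))
s,_=env.read_camera("scene");u=s[200:420,270:470,::-1]
u0,v0=wristpix([[.604,-.347,.09]],T)[0].astype(int)
a=cv2.resize(p[max(v0-90,0):v0+90,max(u0-80,0):u0+80,::-1],(380,440),interpolation=3)
cv2.imwrite("pics/f.png",np.hstack([a,cv2.resize(u,(400,440),interpolation=3)]))
E
```

```text
[ 0.58476367 -0.40551412  0.25828408] [-1.79920467e+02 -5.63878319e-02  8.02281888e+01]
3652 [0.133  0.134  0.1349]
708 [0.0603 0.0612 0.0621]
plane tilt [-1.72498453 -1.31971222  0.27802477]
((603.1333618164062, -351.7964172363281), 36.788516998291016)
```

View pics/f.png

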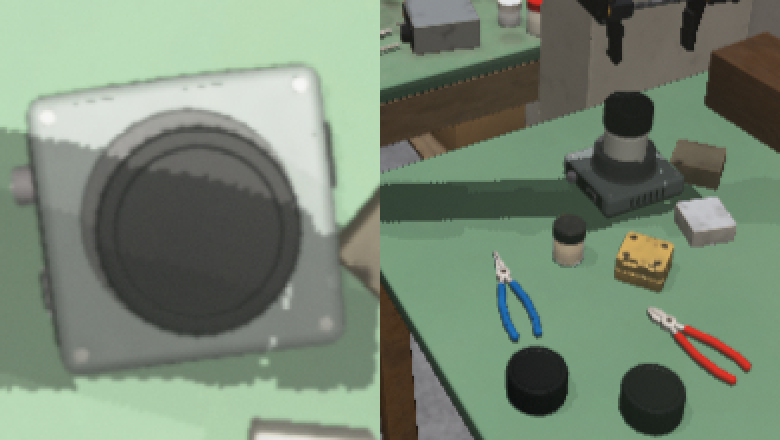

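The cap sits level and fully down: its top is about 73 mm above the collar, against an expected 74 mm. The bowl still stands in its collar, the jar, mould block and pliers are untouched, and the robot is clear.

```bash
python3 -c "
from cell import env
print(env.sign_off())"
```

```text
the job is handed in; nothing more can be done
None
```

I handed the job in at about 29 s. The bowl held against an upward pull, the ring is in it, the cap is screwed to its stop at home height, and the jar, mould block and pliers were not touched; no verdict came back.

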